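# Load the dish warmer

## Task

Slide the black tray with its two stacks of petri dishes along the bench into the mouth of the low dish warmer until it is fully home, keeping the dishes stacked on it. Then swing the warmer's door shut behind it, and leave the torch, syringe, marker and loose dish stacks where they stand.

Things in the scene. Friction and masses are not known exactly. Their poses are not given: they have to be found in the camera images.
- warmer: Low white fixed dish warmer, clear roof, the bench is its floor. Origin: middle of its mouth, on the bench; +x into it, +y across the mouth to the hinge side. Bay 126 mm wide between 12 mm walls, 49 mm high, roof top at 54 mm, back stop at x = 0.206; wall ends bevelled inside (mouth about 136 mm wide, narrowing over 30 mm). Behind the stop a box 85 mm high reaches to x = 0.271.
- tray: Black open tray, loose, 200 mm long (x), 112 mm wide (y), walls 22 mm high, 3 mm thick, floor 3 mm; origin: centre of its underside. About 0.35 kg plus 0.16 kg of dishes. Either way round will do. Starts outside the mouth, roughly endways on to it, +x end nearest. Fully home its origin is at x = 0.106 in the warmer's frame, its rear end 6 mm inside the mouth.
- door (a joint): Warmer's door: 0 = shut, grows as it opens (rad), up to 2.2; starts wide open, about 1.65 to 1.95. Stiff hinge: it stays where it is left and is swung with a light push.
- hinge (a point): Door's vertical hinge axis, at x = -0.004, y = 0.075 in the warmer's frame, 26 mm above the bench. The door is a white panel 150 mm long from the hinge, 8 mm thick, from 4 to 50 mm above the bench; shut, it runs from the hinge towards the warmer's -y with its outer face at x = -0.008.
- door_edge (a point): Middle of the door's free upright edge, on its outer face, 27 mm above the bench (150 mm from the hinge). A steel pull strip 12 mm wide stands 12 mm proud of the outer face along this edge.
- dish0: Clear petri dish, 90 mm across, 15 mm high, loose, origin under its centre; lower dish of one stack, lying on the tray floor. Seen from the tray's middle it lies towards the tray's rear (tray x about -0.048).
- dish1: The same kind of dish, lying on dish0.
- dish2: The same kind of dish on the tray floor, at the tray's front (tray x about +0.048).
- dish3: The same kind of dish, lying on dish2.
- torch: Bystander: upright black hand torch (burner), 54 mm across, 140 mm high, nozzle on top, origin under its centre.
- syringe: Bystander: plastic syringe lying down, 130 mm long, 34 mm across its flange, origin on the bench below the flange.
- marker: Bystander: black marker pen lying down, 90 mm long, 14 mm thick.
- dish_stack: Bystander: stack of five dishes, 90 mm across, 75 mm high, origin under its centre.
- dish_pair: Bystander: two stacked dishes, 90 mm across, 30 mm high, origin under their centre.

How it is judged:
On the way, in this order (a step that is already met when the one before it is completed fails the run):
1. The tray is fully home in the warmer (its front end within 5 mm of the back stop, flat on the bench), with the door still open by more than 0.5 rad (x of tray in the frame of warmer above 0.101 m and y of tray in the frame of warmer between -0.01 and 0.01 m and angle between the x axis of tray and the x axis of warmer, either way round below 0.08 rad and height (world z) of tray below 0.006 m and value of joint door above 0.5 rad), for 0.2 s.
2. The door is shut (within 0.05 rad) (value of joint door below 0.05 rad), for 0.2 s.
At the end, for the whole second after the job is handed in: Tray at rest, flat on the bench, fully home in the warmer: front end within 5 mm of the back stop, 10 mm of the middle line, 0.08 rad of the bay. All four dishes flat in the tray in two stacks of two (upper within 20 mm sideways of lower). Door shut within 0.05 rad (x of tray in the frame of warmer above 0.101 m and y of tray in the frame of warmer between -0.01 and 0.01 m and angle between the x axis of tray and the x axis of warmer, either way round below 0.08 rad and height (world z) of tray below 0.006 m and value of joint door below 0.05 rad and z of each of dish0, dish2 in the frame of tray below 0.007 m and horizontal distance between each of dish0, dish1, dish2, dish3 and tray below 0.075 m and z of each of dish1, dish3 in the frame of tray below 0.022 m and horizontal distance between dish0 and dish1 below 0.02 m and horizontal distance between dish2 and dish3 below 0.02 m and linear speed of tray below 0.01 m/s); the robot touches nothing.
It fails at once if A dish is tipped by more than 0.35 rad (20 degrees) (angle between any of dish0, dish1, dish2, dish3's own z axis and vertical above 0.35 rad).
It fails at once if The tray is pressed or squeezed by the fingers with more than 40 N (contact force between the fingers and tray above 40 N).
It fails at once if A bystander (torch, syringe, marker, stack of five dishes, spare pair of dishes) is moved by more than 30 mm (distance of any of torch, syringe, dish_stack, dish_pair, marker from where it was at the start of the episode above 0.03 m).
It also fails if it takes over 64 s, if anything falls off the work surface, if the arm or the gripper's body presses on something with over 40 N, if the wrist force passes 120 N, or if a joint passes its speed limit or range.

## Robot

A 6-joint arm with a two-finger parallel gripper is mounted at the origin on the work surface. World frame = base frame: x ahead of the robot, y to its left, z up, the work surface at z = 0. Lengths are in m, angles in rad, forces in N, time in s.
With the tool pointing down it reaches from about 0.35 to 0.775 m from the base axis. Payload 7.3 kg.
Tool frame: the origin (TCP) lies at the very end of the fingers, on their centre line; the grasp point (between the pads) lies 19 mm behind it; z points along the fingers, y is the line along which they close (so a half turn about z gives the same grasp; the last joint's range is limited). The gripper opens to 92 mm and grips with 3 to 60 N. Pads are 19 mm wide; open, the fingers measure 130 mm over their backs; the gripper's body (75 mm by 190 mm) begins 47 mm behind the grasp point.
Start: joints at [1.156, 0.342, 1.524, -0, 1.275, -0.146], TCP at [0.139, 0.506, 0.227] pointing down, gripper open.
Joint ranges: [-2.53, 2.53], [-0.77, 2.02], [0.04, 2.7], [-1, 4.14], [0.28, 2.66], [-3.11, 3.11]. Speed limits (rad/s): [2.57, 2.57, 3.14, 3.14, 3.14, 3.14].

## Interface

Orientations are given as [roll, pitch, yaw] about the fixed x, y, z axes, in that order (R = Rz(yaw) Ry(pitch) Rx(roll)).
In Python, from cell import telemetry, eyes, job gives the robot as it stands.
- The arm moves only by the tool apply_moves, never from a script. Its arguments are lists of equal length, an entry for each row: "delta_pos": the shift along the world's x, y, z each as a share of 0.4 m, from -1 to 1, a list of three; "dr": the turn, a rotation vector about the world's x, y, z each as a share of 0.5 rad, from -1 to 1, a list of three; "jaw": the opening, from 0 (shut) to 1 (fully open). A call has 1 to 8 rows; each row is the pose to reach, as a shift and turn from the pose commanded when the call began; what a row does not reach only later rows make up. A row lasts 1/12 s, in which the tool goes at most 41.7 mm and 7.16 degrees, less where a joint would pass 70% of its speed; a pose out of reach is approached as far as the arm can. A call with a number of a shift or a turn outside -1 to 1 is refused whole. A call with a gripper value outside its range is refused whole. The fingers move at their own pace and stop on an object; "force" is the grip in N (left out, the last holds). Time passes only in rows, so rows that repeat a pose let the fingers close. It gives the time, the measured TCP pose, the force, the opening and the grip force at its end, in the units of the state.
- telemetry.observe(): the state, without advancing time (a new reading comes with each control period).
- eyes.read_camera(name): name is "scene" or "top"; returns the picture (480x640x3 uint8, red, green, blue); there is no depth.
- eyes.camera_model(name): a dict with "vertical_fov" (degrees; the focal length in pixels is half the picture's height over the tangent of half this angle, whatever the lens; pixels are square), "cx", "cy" (the principal point, pixels), "k1" (the pictures are not rectified: a ray, as slopes to the right and down, at radius r is drawn at 1 + k1 r^2 times it, then the intrinsics apply), "rvec" (rotation vector, rad) and "tvec" (3), from world to camera coordinates, as OpenCV has them. Camera axes: x right, y down, z forward; pixel columns grow to the right and rows downward; lengths in m; the calibration is good to about 2 mm. A picture is of the moment at which its call begins. camera_model takes no time and is no camera call.
- job.hand_in(): hands the job in; it is judged then, once.
The state is a dict: "time": time; "qpos": joint angles; "qvel": joint speeds; "joint_efforts": joint torques, N m; "tool_pos": TCP position; "tool_rot": TCP orientation; "contact_force": force on the tool from outside, world axes, zero at the start; "torque": the same for the moment, N m; "opening": finger opening in m; "grip_force": force on a finger pad.
Only numpy, scipy, OpenCV 4.12 (cv2) and the standard library are available. Lean on these libraries where they do the work, as an engineer would, in place of code of your own. Each camera call takes 0.05 s, during which the arm holds its last target. There are 200 camera calls.

## Working session

There is one attempt and no reset: what is moved stays moved. The work goes in short steps, Python scripts to look and compute and a tool call to move; the robot and the scene stay as the last step left them, time stands still between calls to the robot, and variables do not carry over. Pictures are saved under pics/ and viewed, at most 10 in all, crops included, and the job is handed in when it is done.

Besides the shell and the picture viewer there is one more tool, called after "Emit:" by a JSON object that holds its "op" and its "data". apply_moves: Moves the arm, as the interface text tells. Its arguments: {"type":"object","properties":{"delta_pos":{"type":"array"},"dr":{"type":"array"},"jaw":{"type":"array"},"force":{"type":"number"}},"required":["delta_pos","dr","jaw"]}

```bash
mkdir -p pics
cat > h.py <<'E'
import numpy as np, cv2
from cell import telemetry, eyes, job
def cam(n):
    m=eyes.camera_model(n); f=240/np.tan(np.radians(m['vertical_fov'])/2)
    R=cv2.Rodrigues(np.array(m['rvec'],float))[0]; return m,f,R,np.array(m['tvec'],float)
def ray(n,u,v):
    m,f,R,t=cam(n); K=np.array([[f,0,m['cx']],[0,f,m['cy']],[0,0,1.]])
    p=cv2.undistortPoints(np.array([[[u,v]]],float),K,np.array([m['k1'],0,0,0.]))[0,0]
    return -R.T@t, R.T@np.array([p[0],p[1],1])
def onz(n,u,v,z):
    o,d=ray(n,u,v); return o+d*(z-o[2])/d[2]
def tri(a,b):
    (o1,d1),(o2,d2)=ray('scene',*a),ray('top',*b)
    s=np.linalg.lstsq(np.c_[d1,-d2],o2-o1,rcond=None)[0]
    p,q=o1+s[0]*d1,o2+s[1]*d2; return (p+q)/2,np.linalg.norm(p-q)
def proj(n,P):
    m,f,R,t=cam(n); K=np.array([[f,0,m['cx']],[0,f,m['cy']],[0,0,1.]])
    return cv2.projectPoints(np.array(P,float).reshape(-1,1,3),R,t,K,np.array([m['k1'],0,0,0.]))[0][:,0]
def snap(n,name):
    im=eyes.read_camera(n); cv2.imwrite(f'pics/{name}.png',im[:,:,::-1]); return im
E
python3 - <<'E'
from h import *
snap('scene','s0');snap('top','t0')
for n in('scene','top'):
  m,f,R,t=cam(n);print(m,-R.T@t,R[2])
print(telemetry.observe())
E
```

```text
{'vertical_fov': 47.68820648876908, 'cx': 312.0482898697647, 'cy': 229.9950801119538, 'k1': -0.015720002753226523, 'rvec': array([ 1.03475638,  2.6101192 , -0.80669947]), 'tvec': array([ 0.37904925, -0.37362944,  1.63889195])} [1.12366549 0.63693497 1.14058487] [-0.38846299 -0.41009788 -0.82517649]
{'vertical_fov': 52.98071293099638, 'cx': 316.1009822873494, 'cy': 242.74681352723402, 'k1': -0.018432756568284473, 'rvec': array([ 2.21103962, -2.0016061 ,  0.19970392]), 'tvec': array([0.04958977, 0.58960807, 0.95913925])} [0.37799817 0.08400819 1.05835009] [ 0.19994943  0.02336959 -0.97952748]
{'time': 0.1, 'qpos': array([ 1.15595169e+00,  3.42671431e-01,  1.52491351e+00, -1.13069052e-05,
        1.27539666e+00, -1.46004998e-01]), 'qvel': array([ 0.00102854, -0.00034499, -0.00280449, -0.0021437 , -0.00024466,
        0.00114761]), 'joint_efforts': array([ 1.79691600e-03, -4.32000697e+01, -2.44698304e+01,  7.18010939e-02,
        5.25199191e-02, -3.11099861e-06]), 'tool_pos': array([0.13928492, 0.50581398, 0.2261077 ]), 'tool_rot': array([-3.14021691e+00, -1.91376037e-04,  2.87275618e+00]), 'contact_force': array([0.25757819, 0.21980361, 0.12208575]), 'torque': array([-0.0475698 ,  0.01816446,  0.01486716]), 'grip_force': 0.0, 'opening': 0.09172526410495777}
```

View pics/s0.png

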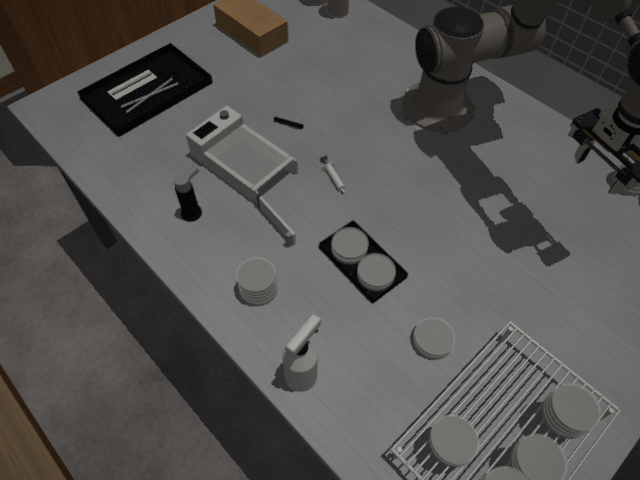

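View pics/t0.png

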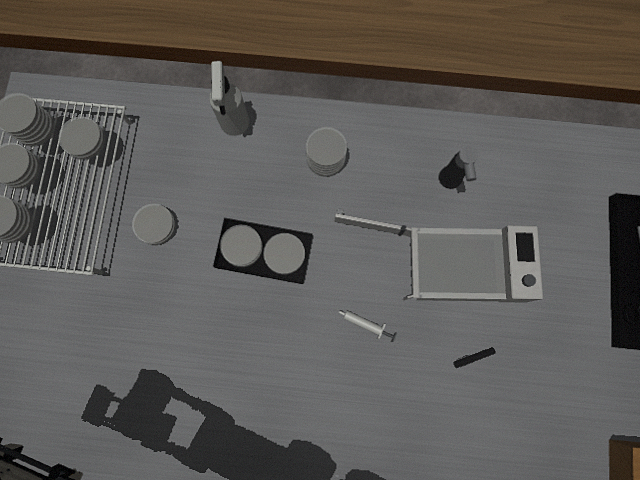

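The top view shows the tray at about (263,250), the warmer mouth at x≈410, rows 230–298, and the door running from (405,231) to (337,217). The syringe is at (367,325) and the marker at (475,357). The scene view shows the tray at (363,260), the warmer at (240,155) and the door end at (290,240).

Run:
```python
from h import *
s=cv2.imread('pics/s0.png');t=cv2.imread('pics/t0.png')
a=cv2.resize(t[190:310,325:555],None,fx=3.4,fy=3.4,interpolation=cv2.INTER_CUBIC)[:300*2]
cv2.imwrite('pics/tz.png',cv2.convertScaleAbs(a,alpha=1.4))
b=cv2.resize(s[95:255,175:310],None,fx=3.7,fy=3.7,interpolation=cv2.INTER_CUBIC)
cv2.imwrite('pics/sz.png',cv2.convertScaleAbs(b,alpha=1.4))
def tray(im,c,n):
  g=im.max(2); m=(g<45).astype(np.uint8); 
  x0,y0,x1,y1=c; mm=np.zeros_like(m); mm[y0:y1,x0:x1]=m[y0:y1,x0:x1]
  cs=cv2.findContours(mm,0,1)[0]; k=max(cs,key=cv2.contourArea); h=cv2.convexHull(k)
  q=cv2.approxPolyDP(h,6,True)[:,0]; print(n,q.tolist(),cv2.contourArea(h)); return q
for n,im,c in(('top',t,(200,205,325,295)),('scene',s,(310,215,415,305))):
  for p in tray(im,c,n): print(p,onz(n,*p,.022).round(3),onz(n,*p,0).round(3))
```

```text
top [[224, 218], [311, 234], [303, 282], [215, 267]] 4624.0
[224 218] [0.625 0.318 0.022] [0.63  0.323 0.   ]
[311 234] [0.608 0.122 0.022] [0.613 0.123 0.   ]
[303 282] [0.501 0.128 0.022] [0.503 0.129 0.   ]
[215 267] [0.514 0.322 0.022] [0.517 0.328 0.   ]
scene [[352, 221], [407, 274], [373, 302], [319, 248]] 3601.5
[352 221] [0.505 0.13  0.022] [0.492 0.12  0.   ]
[407 274] [0.52  0.327 0.022] [0.508 0.321 0.   ]
[373 302] [0.632 0.322 0.022] [0.623 0.316 0.   ]
[319 248] [0.621 0.131 0.022] [0.611 0.121 0.   ]
```

View pics/tz.png

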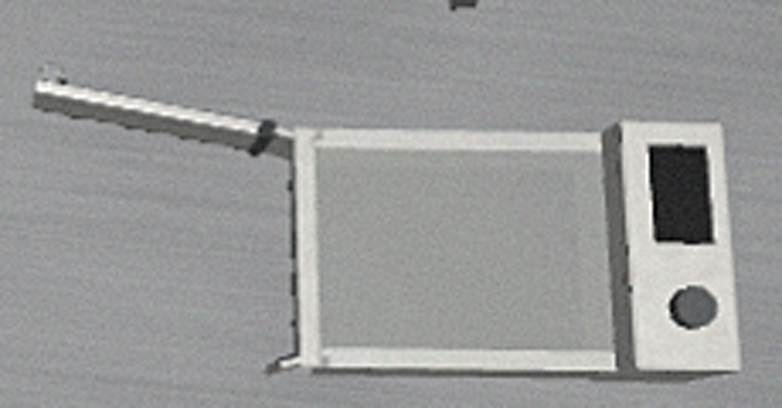

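View pics/sz.png

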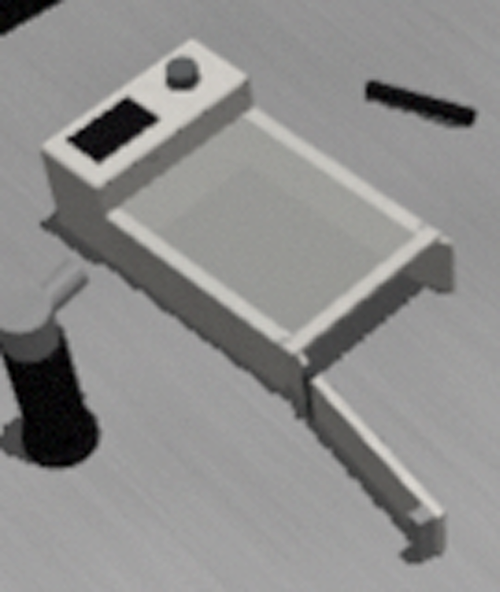

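The zooms show the box-top corners at tz (622,122), (722,123), (740,370) and (636,372), and the roof's front corners at tz (296,129) and (316,370). The scene counterparts are sz (98,187), (44,150), (193,39) and (250,76), with the roof at (300,352) and (437,232). The door is open, with its free end at tz (36,90).

Run:
```python
from h import *
T=lambda x,y:(325+x/3.4-.35,190+y/3.4-.35)
S=lambda x,y:(175+x/3.7-.35,95+y/3.7-.35)
W=[('box fh',(98,187),(622,122),(.206,.075)),('box bh',(44,150),(722,123),(.271,.075)),('box bf',(193,39),(740,370),(.271,-.075)),('box ff',(250,76),(636,372),(.206,-.075)),
('roof h',(300,352),(296,129),(0,.075)),('roof f',(437,232),(316,370),(0,-.075))]
A=[];B=[]
for n,s,t,m in W:
  p,e=tri(S(*s),T(*t)); print(n,p.round(4),round(e,4)); A.append(m);B.append(p[:2])
for n,s,t in[('door free top',(440,516),(36,88))]: print(n,*tri(S(*s),T(*t)))
tt=[(224,218),(311,234),(303,282),(215,267)];ss=[(373,302),(319,248),(352,221),(407,274)]
C=[]
for s,t in zip(ss,tt):
  p,e=tri(s,t);print('tray',p.round(4),round(e,4));C.append(p)
def fit(A,B):
  A=np.array(A);B=np.array(B);a=A.mean(0);b=B.mean(0);X=(A-a);Y=(B-b)
  th=np.arctan2((X[:,0]*Y[:,1]-X[:,1]*Y[:,0]).sum(),(X*Y).sum());R=np.array([[np.cos(th),-np.sin(th)],[np.sin(th),np.cos(th)]])
  o=b-R@a; print('th',th,'o',o,'res',((A@R.T+o-B)*1e3).round(1).tolist()); return th,o,R
th,o,R=fit(A,B)
t2,o2,_=fit([(-.1,.056),(.1,.056),(.1,-.056),(-.1,-.056)],[c[:2] for c in C])
print('tray in W',R.T@(o2-o),t2-th)
print('home tray',o+R@[.106,0],'hinge',o+R@[-.004,.075])
for n,uv in [('syr',(395,337)),('syrtip',(340,312)),('stack5 base',(330,160)),('torch',(452,178)),('torch top',(462,158)),('doorfree',(336,217))]: print(n,(R.T@(onz('top',*uv,.0)[:2]-o)).round(3))
```

```text
box fh [ 0.6532 -0.2868  0.0832] 0.0006
box bh [ 0.6587 -0.3483  0.0795] 0.0026
box bf [ 0.5083 -0.3613  0.0818] 0.0015
box ff [ 0.5016 -0.3     0.0815] 0.0031
roof h [ 0.6342 -0.0907  0.0584] 0.0029
roof f [ 0.486  -0.114   0.0489] 0.0022
door free top [0.64919212 0.07210022 0.04654613] 0.0018025875684716576
tray [0.6278 0.3198 0.0125] 0.0011
tray [0.6124 0.1226 0.0024] 0.0001
tray [0.5015 0.1281 0.0168] 0.001
tray [0.5152 0.3245 0.0135] 0.0
th -1.4734639388449275 o [ 0.55822786 -0.09194184] res [[-0.3, -2.8], [0.5, -6.0], [1.6, -7.7], [2.0, -4.2], [-1.4, 6.0], [-2.4, 14.8]]
th -1.6378746367767156 o [0.56423145 0.22374028] res [[-1.0, -0.1], [1.0, -2.4], [0.2, -0.4], [-0.2, 2.8]]
tray in W [-0.31360455  0.03665277] -0.16441069793178809
home tray [ 0.56852881 -0.19744013] hinge [ 0.63248417 -0.08067236]
syr [-0.026 -0.152]
syrtip [-0.144 -0.099]
stack5 base [-0.165  0.252]
torch [0.117 0.208]
torch top [0.143 0.257]
doorfree [-0.152  0.115]
```

Emit:
{"op": "apply_moves", "data": {"delta_pos": [[0.7,-0.35,-0.1],[0.7,-0.35,-0.1],[0.7,-0.35,-0.1],[0.7,-0.35,-0.1],[0.7,-0.35,-0.1],[0.7,-0.35,-0.1],[0.7,-0.35,-0.1],[0.7,-0.35,-0.1]], "dr": [[0,0,0.716],[0,0,0.716],[0,0,0.716],[0,0,0.716],[0,0,0.716],[0,0,0.716],[0,0,0.716],[0,0,0.716]], "jaw": [1,1,1,1,1,1,1,1]}}

```text
time: 0.77
tool_pos: [0.4213, 0.3645, 0.1861]
tool_rot: [-3.141, -0.001, -3.053]
contact_force: [0.1, 0.5, -0.3]
opening: 0.0918
grip_force: 0.0
```

```bash
cat >> h.py <<'E'
TH=-1.482;O=np.array([.5593,-.0865]);RW=np.array([[np.cos(TH),-np.sin(TH)],[np.sin(TH),np.cos(TH)]])
def w2(x,y): return O+RW@[x,y]
def inW(p): return RW.T@(np.array(p)[:2]-O)
def st():
    s=telemetry.observe(); r=s['tool_rot']; print('t',round(s['time'],2),'p',s['tool_pos'].round(4),'W',inW(s['tool_pos']).round(4),'rpy',r.round(3),'F',s['contact_force'].round(1),'open',round(s['opening'],3))
    return s
E
python3 - <<'E'
from h import *
st()
print('dishes W',[inW(onz('top',u,v,.033)).round(3) for u,v in((240,245),(285,254))])
print('targets',w2(-.307,.14),w2(-.307,.0655))
print('hinge px',proj('top',[*w2(-.004,.075),.05]),'far wall end',proj('top',[*w2(0,-.075),.05]),'tz',(270/3.4+325,370/3.4+190))
E
```

```text
t 0.77 p [0.4213 0.3645 0.1861] W [-0.4615 -0.0975] rpy [-3.141e+00 -1.000e-03 -3.053e+00] F [ 0.1  0.5 -0.3] open 0.092
dishes W [array([-0.357,  0.038]), array([-0.259,  0.02 ])]
targets [0.67152376 0.23170564] [0.59731728 0.225099  ]
hinge px [[403.50034069 228.44764481]] far wall end [[407.23425466 298.3867442 ]] tz (404.4117647058823, 298.8235294117647)
```

Emit:
{"op": "apply_moves", "data": {"delta_pos": [[0.625,-0.33,-0.1],[0.625,-0.33,-0.1],[0.625,-0.33,-0.1],[0.625,-0.33,-0.1],[0.625,-0.33,-0.1],[0.625,-0.33,-0.1],[0.625,-0.33,-0.1],[0.625,-0.33,-0.1]], "dr": [[0,0,0],[0,0,0],[0,0,0],[0,0,0],[0,0,0],[0,0,0],[0,0,0],[0,0,0]], "jaw": [1,1,1,1,1,1,1,1]}}

```text
time: 1.43
tool_pos: [0.6736, 0.2289, 0.1432]
tool_rot: [-3.14, -0.001, -3.058]
contact_force: [0.2, -0.3, -0.6]
opening: 0.0918
grip_force: 0.0
```

Emit:
{"op": "apply_moves", "data": {"delta_pos": [[0,0,-0.1],[0,0,-0.2],[0,0,-0.3],[0,0,-0.345],[0,0,-0.345],[0,0,-0.345]], "dr": [[0,0,0],[0,0,0],[0,0,0],[0,0,0],[0,0,0],[0,0,0]], "jaw": [1,1,1,1,1,1]}}

```text
time: 1.93
tool_pos: [0.6686, 0.2342, 0.0074]
tool_rot: [-3.141, -0.003, -3.052]
contact_force: [0.8, -0.3, 0.4]
opening: 0.0918
grip_force: 0.0
```

Run:
```python
from h import *
st();snap('top','t1')
```

```text
t 1.93 p [0.6686 0.2342 0.0074] W [-0.3097  0.1373] rpy [-3.141e+00 -3.000e-03 -3.052e+00] F [ 0.8 -0.3  0.4] open 0.092
```

View pics/t1.png

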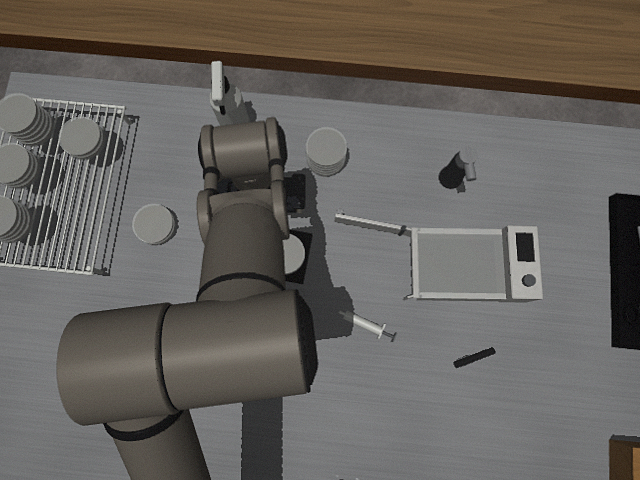

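The top view shows the gripper down on the far side of the tray, clear of the stack of five at (326,150), and the tray has not been touched. I'll push sideways now.

Emit:
{"op": "apply_moves", "data": {"delta_pos": [[-0.011,-0.001,0],[-0.022,-0.002,0],[-0.033,-0.003,0],[-0.044,-0.004,0],[-0.055,-0.005,0],[-0.066,-0.006,0],[-0.077,-0.007,0],[-0.088,-0.008,0]], "dr": [[0,0,0],[0,0,0],[0,0,0],[0,0,0],[0,0,0],[0,0,0],[0,0,0],[0,0,0]], "jaw": [1,1,1,1,1,1,1,1]}}

```text
time: 2.65
tool_pos: [0.6345, 0.2312, 0.0092]
tool_rot: [3.141, 0.002, -3.053]
contact_force: [2.8, 1.1, -0.4]
opening: 0.0918
grip_force: 1.1
```

Emit:
{"op": "apply_moves", "data": {"delta_pos": [[-0.011,-0.001,0],[-0.022,-0.002,0],[-0.033,-0.003,0],[-0.044,-0.004,0],[-0.055,-0.005,0],[-0.066,-0.006,0],[-0.077,-0.007,0],[-0.084,-0.007,0]], "dr": [[0,0,0],[0,0,0],[0,0,0],[0,0,0],[0,0,0],[0,0,0],[0,0,0],[0,0,0]], "jaw": [1,1,1,1,1,1,1,1]}}

```text
time: 3.32
tool_pos: [0.6004, 0.2279, 0.009]
tool_rot: [-3.141, 0.001, -3.052]
contact_force: [4.4, -0.5, 1.5]
opening: 0.092
grip_force: 1.9
```

Run:
```python
from h import *
st()
```

```text
t 3.32 p [0.6004 0.2279 0.009 ] W [-0.3095  0.0688] rpy [-3.141e+00  1.000e-03 -3.052e+00] F [ 4.4 -0.5  1.5] open 0.092
```

Emit:
{"op": "apply_moves", "data": {"delta_pos": [[-0.004,0,0],[-0.008,-0.001,0],[-0.008,-0.001,0],[-0.008,-0.001,0],[0.03,0.002,0],[0.08,0.005,0],[0.08,0.005,0.1],[0.08,0.005,0.2]], "dr": [[0,0,0],[0,0,0],[0,0,0],[0,0,0],[0,0,0],[0,0,0],[0,0,0],[0,0,0]], "jaw": [1,1,1,1,1,1,1,1]}}

```text
time: 3.98
tool_pos: [0.6294, 0.2292, 0.0832]
tool_rot: [-3.14, -0.014, -3.053]
contact_force: [0.9, -0.3, 0.8]
opening: 0.0917
grip_force: 0.0
```

Emit:
{"op": "apply_moves", "data": {"delta_pos": [[0,0,0.1],[0,0,0.2],[0,0.15,0.25],[0,0.3,0.25],[0,0.4,0.25],[0,0.5,0.25],[0,0.6,0.25],[0,0.6,0.25]], "dr": [[0,0,0],[0,0,-0.25],[0,0,-0.5],[0,0,-0.75],[0,0,-1],[0,0,-1],[0,0,-1],[0,0,-1]], "jaw": [1,1,1,1,1,1,1,1]}}

```text
time: 4.65
tool_pos: [0.6305, 0.4727, 0.1874]
tool_rot: [-3.139, -0.003, 2.732]
contact_force: [1.6, 1.0, -0.2]
opening: 0.0921
grip_force: 0.0
```

Emit:
{"op": "apply_moves", "data": {"delta_pos": [[-0.1,0,0],[-0.2,0,0],[-0.3,0,0],[-0.3,0,0],[-0.3,0,0],[-0.3,0,0],[-0.3,0,0],[-0.3,0,0]], "dr": [[0,0,-0.25],[0,0,-0.5],[0,0,-0.75],[0,0,-1],[0,0,-1],[0,0,-1],[0,0,-1],[0,0,-1]], "jaw": [0.8,0.6,0.6,0.6,0.6,0.6,0.6,0.6]}}

```text
time: 5.32
tool_pos: [0.5138, 0.4698, 0.1887]
tool_rot: [3.141, 0.0, 2.232]
contact_force: [0.7, -0.2, -0.2]
opening: 0.0552
grip_force: 0.0
```

Run:
```python
from h import *
st();snap('scene','s2');snap('top','t2')
a=cv2.imread('pics/s2.png')[60:360,150:470];b=cv2.imread('pics/t2.png')[100:400,130:450]
cv2.imwrite('pics/c2.png',cv2.convertScaleAbs(cv2.resize(np.hstack([a,b]),(800,375)),alpha=1.3))
```

```text
t 5.32 p [0.5138 0.4698 0.1887] W [-0.5582  0.004 ] rpy [3.141 0.    2.232] F [ 0.7 -0.2 -0.2] open 0.055
```

View pics/c2.png

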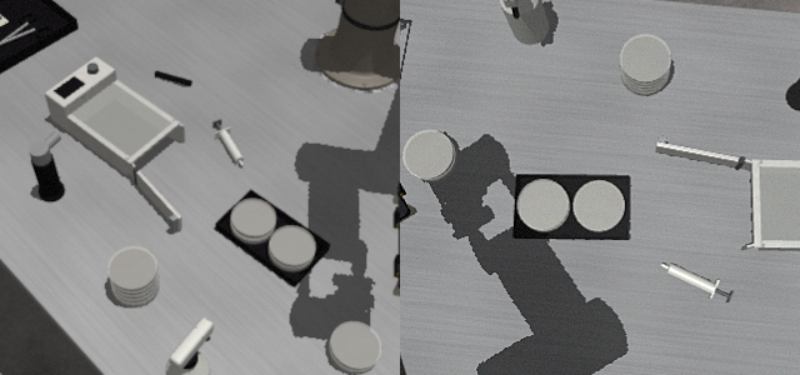

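The crop shows the tray squarely lined up with the mouth (top half, tray rows 175–240, mouth rows 160–247), with the stacks intact. I'll measure it now.

Run:
```python
from h import *
for n,c in(('top',(205,225,320,300)),('scene',(310,205,425,295))):
  im=cv2.imread({'top':'pics/t2.png','scene':'pics/s2.png'}[n]); m=(im.max(2)<42).astype(np.uint8)
  x0,y0,x1,y1=c; mm=m*0; mm[y0:y1,x0:x1]=m[y0:y1,x0:x1]
  h=cv2.convexHull(max(cv2.findContours(mm,0,1)[0],key=cv2.contourArea)); q=cv2.approxPolyDP(h,6,True)[:,0]
  print(n,[ (p.tolist(),inW(onz(n,*p,.015)).round(4).tolist()) for p in q])
print('tri door/hinge etc', w2(-.447,0))
```

```text
top [([313, 242], [-0.1987, 0.0505]), ([312, 291], [-0.1995, -0.058]), ([220, 290], [-0.3994, -0.058]), ([223, 240], [-0.3983, 0.053])]
scene [([414, 256], [-0.3966, -0.0589]), ([383, 288], [-0.3938, 0.0614]), ([322, 242], [-0.2026, 0.0594]), ([335, 227], [-0.1975, 0.0035]), ([365, 222], [-0.2444, -0.0589])]
tri door/hinge etc [0.51966018 0.35873891]
```

Emit:
{"op": "apply_moves", "data": {"delta_pos": [[0.015,-0.1,0],[0.015,-0.2,0],[0.015,-0.283,0],[0.015,-0.283,-0.1],[0.015,-0.283,-0.2],[0.015,-0.283,-0.2],[0.015,-0.283,-0.2],[0.015,-0.283,-0.2]], "dr": [[0,0,-0.25],[0,0,-0.5],[0,0,-0.75],[0,0,-1],[0,0,-1],[0,0,-1],[0,0,-1],[0,0,-1]], "jaw": [0.65,0.65,0.65,0.65,0.65,0.65,0.65,0.65]}}

```text
time: 6.08
tool_pos: [0.5199, 0.3576, 0.1106]
tool_rot: [3.139, -0.001, 1.732]
contact_force: [-0.2, -0.5, 1.0]
opening: 0.0598
grip_force: 0.0
```

Run:
```python
from h import *
s=st(); print(w2(-.445,0)-s['tool_pos'][:2],(w2(-.445,0)-s['tool_pos'][:2])/.4)
```

```text
t 6.08 p [0.5199 0.3576 0.1106] W [-4.459e-01  1.000e-04] rpy [ 3.139e+00 -1.000e-03  1.732e+00] F [-0.2 -0.5  1. ] open 0.06
[-2.47287116e-05 -9.02418332e-04] [-6.18217790e-05 -2.25604583e-03]
```

Emit:
{"op": "apply_moves", "data": {"delta_pos": [[0,0,-0.08],[0,0,-0.16],[0,0,-0.22],[0,0,-0.25],[0,0,-0.255],[0,0,-0.255]], "dr": [[0,0,-0.144],[0,0,-0.144],[0,0,-0.144],[0,0,-0.144],[0,0,-0.144],[0,0,-0.144]], "jaw": [0.65,0.65,0.65,0.65,0.65,0.65]}}

```text
time: 6.58
tool_pos: [0.5196, 0.3578, 0.0081]
tool_rot: [3.14, -0.001, 1.66]
contact_force: [-0.2, 0.1, 0.7]
opening: 0.0598
grip_force: 0.0
```

Emit:
{"op": "apply_moves", "data": {"delta_pos": [[0.001,-0.01,0],[0.002,-0.02,0],[0.003,-0.03,0],[0.004,-0.04,0],[0.005,-0.055,0],[0.0062,-0.07,0],[0.0076,-0.085,0],[0.0089,-0.1,0]], "dr": [[0,0,0],[0,0,0],[0,0,0],[0,0,0],[0,0,0],[0,0,0],[0,0,0],[0,0,0]], "jaw": [0.65,0.65,0.65,0.65,0.65,0.65,0.65,0.65]}}

```text
time: 7.25
tool_pos: [0.5223, 0.3166, 0.0069]
tool_rot: [3.141, -0.001, 1.658]
contact_force: [-0.5, 3.9, 0.5]
opening: 0.0596
grip_force: 1.6
```

Emit:
{"op": "apply_moves", "data": {"delta_pos": [[0.0013,-0.015,0],[0.0027,-0.03,0],[0.004,-0.045,0],[0.0053,-0.06,0],[0.0067,-0.075,0],[0.008,-0.09,0],[0.0093,-0.105,0],[0.0107,-0.12,0]], "dr": [[0,0,0],[0,0,0],[0,0,0],[0,0,0],[0,0,0],[0,0,0],[0,0,0],[0,0,0]], "jaw": [0.65,0.65,0.65,0.65,0.65,0.65,0.65,0.65]}}

```text
time: 7.92
tool_pos: [0.5266, 0.2684, 0.0068]
tool_rot: [3.141, -0.0, 1.659]
contact_force: [-1.1, 3.9, 1.3]
opening: 0.0593
grip_force: 1.9
```

Emit:
{"op": "apply_moves", "data": {"delta_pos": [[0.0013,-0.015,0],[0.0027,-0.03,0],[0.004,-0.045,0],[0.0053,-0.06,0],[0.0067,-0.075,0],[0.008,-0.09,0],[0.0093,-0.105,0],[0.0107,-0.12,0]], "dr": [[0,0,0],[0,0,0],[0,0,0],[0,0,0],[0,0,0],[0,0,0],[0,0,0],[0,0,0]], "jaw": [0.65,0.65,0.65,0.65,0.65,0.65,0.65,0.65]}}

```text
time: 8.58
tool_pos: [0.5308, 0.2204, 0.0068]
tool_rot: [3.141, -0.0, 1.659]
contact_force: [-0.5, 4.8, 2.7]
opening: 0.0598
grip_force: 2.3
```

Emit:
{"op": "apply_moves", "data": {"delta_pos": [[0.0013,-0.015,0],[0.0027,-0.03,0],[0.004,-0.045,0],[0.0053,-0.06,0],[0.0067,-0.075,0],[0.008,-0.09,0],[0.0093,-0.105,0],[0.0107,-0.12,0]], "dr": [[0,0,0],[0,0,0],[0,0,0],[0,0,0],[0,0,0],[0,0,0],[0,0,0],[0,0,0]], "jaw": [0.65,0.65,0.65,0.65,0.65,0.65,0.65,0.65]}}

```text
time: 9.25
tool_pos: [0.535, 0.1724, 0.0068]
tool_rot: [3.142, -0.0, 1.659]
contact_force: [-0.9, 5.0, 2.9]
opening: 0.0594
grip_force: 2.5
```

Run:
```python
from h import *
st();snap('scene','s3');snap('top','t3')
a=cv2.imread('pics/s3.png')[60:360,150:470];b=cv2.imread('pics/t3.png')[130:430,220:540]
cv2.imwrite('pics/c3.png',cv2.convertScaleAbs(cv2.resize(np.hstack([a,b]),(800,375)),alpha=1.3))
```

```text
t 9.25 p [0.535  0.1724 0.0068] W [-0.2601 -0.0012] rpy [ 3.142 -0.     1.659] F [-0.9  5.   2.9] open 0.059
```

View pics/c3.png

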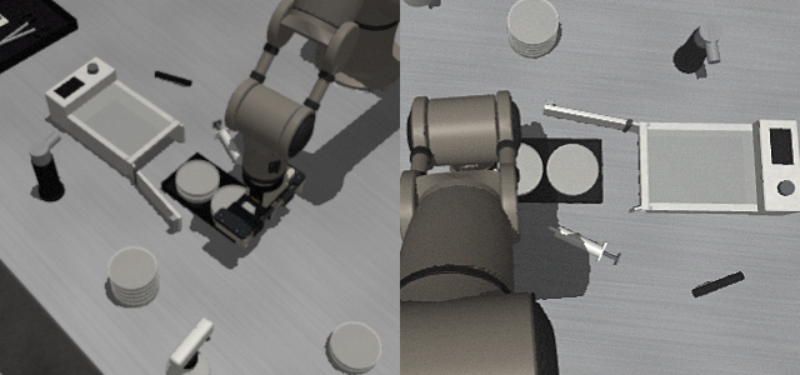

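The tray front is centred on the mouth (tray rows 138–203, mouth rows 122–212 in the crop), and the dishes are still stacked. I'll continue the push.

Emit:
{"op": "apply_moves", "data": {"delta_pos": [[0.0013,-0.015,0],[0.0027,-0.03,0],[0.004,-0.045,0],[0.0053,-0.06,0],[0.0067,-0.075,0],[0.008,-0.09,0],[0.0093,-0.105,0],[0.0107,-0.12,0]], "dr": [[0,0,0],[0,0,0],[0,0,0],[0,0,0],[0,0,0],[0,0,0],[0,0,0],[0,0,0]], "jaw": [0.65,0.65,0.65,0.65,0.65,0.65,0.65,0.65]}}

```text
time: 10.02
tool_pos: [0.5391, 0.1242, 0.0065]
tool_rot: [-3.141, 0.0, 1.659]
contact_force: [-0.5, 3.1, -1.6]
opening: 0.0599
grip_force: 1.2
```

Emit:
{"op": "apply_moves", "data": {"delta_pos": [[0.0013,-0.015,0],[0.0027,-0.03,0],[0.004,-0.045,0],[0.0053,-0.06,0],[0.0067,-0.075,0],[0.008,-0.09,0],[0.0093,-0.105,0],[0.0107,-0.12,0]], "dr": [[0,0,0],[0,0,0],[0,0,0],[0,0,0],[0,0,0],[0,0,0],[0,0,0],[0,0,0]], "jaw": [0.65,0.65,0.65,0.65,0.65,0.65,0.65,0.65]}}

```text
time: 10.68
tool_pos: [0.5436, 0.0764, 0.0067]
tool_rot: [3.142, 0.0, 1.659]
contact_force: [1.0, 2.3, -0.9]
opening: 0.0595
grip_force: 1.1
```

Run:
```python
from h import *
st();snap('scene','s4');snap('top','t4')
a=cv2.imread('pics/s4.png')[60:360,150:470];b=cv2.imread('pics/t4.png')[130:430,270:590]
cv2.imwrite('pics/c4.png',cv2.convertScaleAbs(cv2.resize(np.hstack([a,b]),(800,375)),alpha=1.3))
```

```text
t 10.68 p [0.5436 0.0764 0.0067] W [-0.1636 -0.0012] rpy [3.142 0.    1.659] F [ 1.   2.3 -0.9] open 0.06
```

View pics/c4.png

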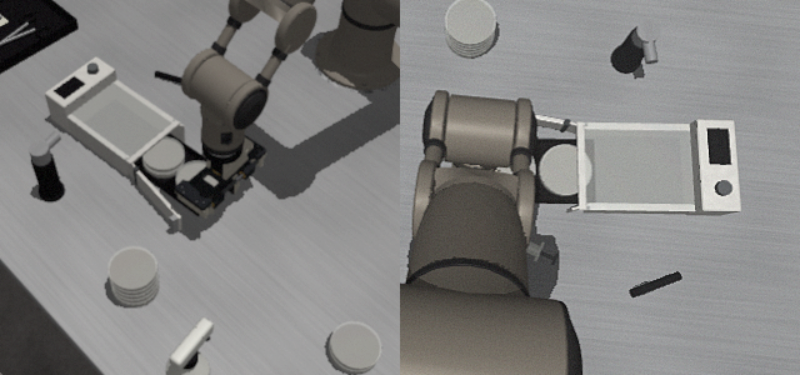

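The tray is entering the mouth centred, with the front stack partly under the roof. I'll keep pushing.

Emit:
{"op": "apply_moves", "data": {"delta_pos": [[0.0013,-0.015,0],[0.0027,-0.03,0],[0.004,-0.045,0],[0.0053,-0.06,0],[0.0067,-0.075,0],[0.008,-0.09,0],[0.0093,-0.105,0],[0.0107,-0.12,0]], "dr": [[0,0,0],[0,0,0],[0,0,0],[0,0,0],[0,0,0],[0,0,0],[0,0,0],[0,0,0]], "jaw": [0.65,0.65,0.65,0.65,0.65,0.65,0.65,0.65]}}

```text
time: 11.45
tool_pos: [0.548, 0.0285, 0.0069]
tool_rot: [3.141, -0.0, 1.659]
contact_force: [-0.2, 5.7, 3.3]
opening: 0.0598
grip_force: 2.3
```

Emit:
{"op": "apply_moves", "data": {"delta_pos": [[0.0013,-0.015,0],[0.0027,-0.03,0],[0.004,-0.045,0],[0.0053,-0.06,0],[0.0067,-0.075,0],[0.008,-0.09,0],[0.0093,-0.105,0],[0.0107,-0.12,0]], "dr": [[0,0,0],[0,0,0],[0,0,0],[0,0,0],[0,0,0],[0,0,0],[0,0,0],[0,0,0]], "jaw": [0.65,0.65,0.65,0.65,0.65,0.65,0.65,0.65]}}

```text
time: 12.12
tool_pos: [0.5521, -0.0196, 0.0067]
tool_rot: [-3.141, -0.0, 1.659]
contact_force: [-0.6, 4.9, 3.8]
opening: 0.0594
grip_force: 2.4
```

Emit:
{"op": "apply_moves", "data": {"delta_pos": [[0.0013,-0.015,0],[0.0027,-0.03,0],[0.004,-0.045,0],[0.0053,-0.06,0],[0.0067,-0.075,0],[0.0078,-0.088,0],[0.0089,-0.1,0],[0.0089,-0.1,0]], "dr": [[0,0,0],[0,0,0],[0,0,0],[0,0,0],[0,0,0],[0,0,0],[0,0,0],[0,0,0]], "jaw": [0.65,0.65,0.65,0.65,0.65,0.65,0.65,0.65]}}

```text
time: 12.78
tool_pos: [0.5558, -0.0604, 0.0066]
tool_rot: [3.141, 0.001, 1.658]
contact_force: [-0.4, 0.7, 0.0]
opening: 0.0598
grip_force: 0.0
```

Run:
```python
from h import *
st()
```

```text
t 12.78 p [ 0.5558 -0.0604  0.0066] W [-0.0263 -0.0012] rpy [3.141e+00 1.000e-03 1.658e+00] F [-0.4  0.7  0. ] open 0.06
```

Emit:
{"op": "apply_moves", "data": {"delta_pos": [[0.0004,-0.005,0],[0.0009,-0.01,0],[0.0013,-0.015,0],[0.0018,-0.02,0],[0.0022,-0.025,0],[0.0027,-0.03,0],[0.0031,-0.035,0],[0.0035,-0.04,0]], "dr": [[0,0,0],[0,0,0],[0,0,0],[0,0,0],[0,0,0],[0,0,0],[0,0,0],[0,0,0]], "jaw": [0.65,0.65,0.65,0.65,0.65,0.65,0.65,0.65]}}

```text
time: 13.45
tool_pos: [0.557, -0.0753, 0.0065]
tool_rot: [-3.141, 0.0, 1.659]
contact_force: [-0.6, 2.6, -1.5]
opening: 0.0599
grip_force: 1.3
```

Emit:
{"op": "apply_moves", "data": {"delta_pos": [[0.0003,-0.003,0],[0.0005,-0.006,0],[0.0008,-0.009,0],[0.001,-0.012,0]], "dr": [[0,0,0],[0,0,0],[0,0,0],[0,0,0]], "jaw": [0.65,0.65,0.65,0.65]}}

```text
time: 13.78
tool_pos: [0.5574, -0.0799, 0.0066]
tool_rot: [-3.141, -0.0, 1.659]
contact_force: [-0.0, 2.1, -1.6]
opening: 0.0599
grip_force: 1.2
```

Emit:
{"op": "apply_moves", "data": {"delta_pos": [[0.0003,-0.003,0],[0.0005,-0.006,0],[0.0008,-0.009,0]], "dr": [[0,0,0],[0,0,0],[0,0,0]], "jaw": [0.65,0.65,0.65]}}

```text
time: 14.03
tool_pos: [0.5576, -0.082, 0.0067]
tool_rot: [-3.141, -0.002, 1.658]
contact_force: [1.3, 14.3, 2.1]
opening: 0.0597
grip_force: 7.2
```

Emit:
{"op": "apply_moves", "data": {"delta_pos": [[0.0002,-0.0025,0],[0.0004,-0.005,0]], "dr": [[0,0,0],[0,0,0]], "jaw": [0.65,0.65]}}

```text
time: 14.2
tool_pos: [0.5577, -0.0821, 0.0067]
tool_rot: [-3.141, -0.005, 1.658]
contact_force: [1.2, 21.8, 2.4]
opening: 0.0597
grip_force: 11.0
```

Emit:
{"op": "apply_moves", "data": {"delta_pos": [[0,0,0],[0,0,0],[0,0,0],[0,0.03,0],[-0.005,0.08,0],[-0.01,0.15,0.05],[-0.01,0.2,0.15],[-0.01,0.2,0.25]], "dr": [[0,0,0],[0,0,0],[0,0,0],[0,0,0],[0,0,0],[0,0,0],[0,0,0],[0,0,0]], "jaw": [0.65,0.65,0.65,0.65,0.65,0.65,0.3,0]}}

```text
time: 14.87
tool_pos: [0.5524, -0.0026, 0.1053]
tool_rot: [-3.138, -0.001, 1.661]
contact_force: [1.5, -0.8, 1.0]
opening: 0.0507
grip_force: 0.0
```

Emit:
{"op": "apply_moves", "data": {"delta_pos": [[0,0.1,0.1],[0,0.2,0.2],[0,0.3,0.3],[0,0.3,0.3],[0,0.3,0.3],[0,0.3,0.3]], "dr": [[0,0,0],[0,0,0],[0,0,0],[0,0,0],[0,0,0],[0,0,0]], "jaw": [0,0,0,0,0,0]}}

```text
time: 15.37
tool_pos: [0.5551, 0.1159, 0.2281]
tool_rot: [3.136, 0.001, 1.662]
contact_force: [-1.0, -0.3, 0.9]
opening: 0.0108
grip_force: 0.0
```

Run:
```python
from h import *
st();snap('scene','s5');snap('top','t5')
a=cv2.imread('pics/s5.png')[90:260,170:350];b=cv2.imread('pics/t5.png')[180:350,375:555]
cv2.imwrite('pics/c5.png',cv2.convertScaleAbs(cv2.resize(np.hstack([a,b]),(800,378),interpolation=2),alpha=1.4))
# predicted home rim rear corners
for n in('scene','top'):
  print(n,proj(n,[[*w2(.006,y),.022] for y in(.056,-.056)]).round(1).tolist(),'stop/base wall',proj(n,[[*w2(.0,y),.0] for y in(.068,-.068)]).round(1).tolist())
p=[*w2(-.15,.115)]; 
for x,y in((-.11,.15),(-.11,.19)): print('pre',w2(x,y))
```

```text
t 15.37 p [0.5551 0.1159 0.2281] W [-0.202   0.0137] rpy [3.136e+00 1.000e-03 1.662e+00] F [-1.  -0.3  0.9] open 0.011
scene [[262.6, 195.2], [291.8, 170.7]] stop/base wall [[261.7, 204.2], [296.6, 174.6]]
top [[406.0, 239.8], [407.4, 290.7]] stop/base wall [[401.5, 236.6], [403.0, 297.2]]
pre [0.69895426 0.03636857]
pre [0.73879667 0.03991576]
```

View pics/c5.png

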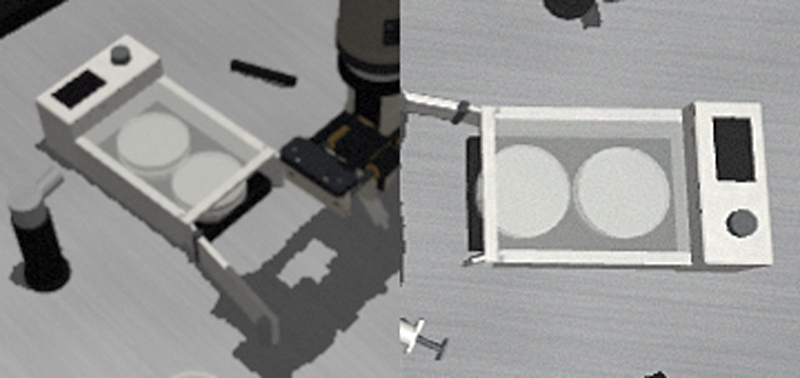

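Run:
```python
from h import *
for nm,z,xs in(('tray rim',.022,(.006,.206)),('tray floor',.003,(.006,.206)),('roof',.054,(0,.01,.206)),('box',.085,(.206,.271)),('wallend',.05,(0,))):
  for x in xs:
    u=proj('top',[[*w2(x,0),z]])[0]; print(nm,x,u.round(1),'crop',(400+(u-[375,180])/.45*[1,0]).round(0)[0])
im=cv2.imread('pics/t5.png').max(2); print(im[263-3:263+4,395:530].mean(0).astype(int).tolist())
print(im[238-1:238+2,395:530].mean(0).astype(int).tolist())
```

```text
tray rim 0.006 [406.7 265. ] crop 471.0
tray rim 0.206 [498.4 265.9] crop 674.0
tray floor 0.006 [405.2 266.3] crop 467.0
tray floor 0.206 [495.3 267.2] crop 667.0
roof 0 [406.6 262.6] crop 470.0
roof 0.01 [411.4 262.7] crop 481.0
roof 0.206 [504.  263.6] crop 687.0
box 0.206 [509.7 261.2] crop 699.0
box 0.271 [541.2 261.5] crop 769.0
wallend 0 [406.3 262.9] crop 470.0
[120, 120, 119, 119, 119, 117, 121, 119, 125, 100, 36, 28, 30, 40, 68, 115, 115, 134, 170, 167, 165, 167, 164, 156, 152, 150, 152, 151, 154, 151, 151, 152, 152, 153, 152, 152, 152, 153, 152, 151, 152, 151, 151, 150, 150, 152, 150, 150, 150, 152, 150, 150, 152, 150, 148, 141, 119, 108, 126, 125, 139, 150, 151, 150, 150, 150, 151, 150, 150, 151, 150, 150, 151, 150, 150, 151, 150, 149, 151, 149, 151, 150, 150, 149, 151, 149, 149, 148, 149, 149, 150, 148, 150, 149, 148, 148, 149, 149, 146, 143, 134, 108, 100, 126, 127, 125, 126, 128, 125, 79, 81, 84, 79, 78, 83, 163, 171, 170, 171, 169, 169, 171, 162, 138, 140, 140, 140, 138, 140, 140, 141, 129, 131, 131, 131]
[121, 121, 123, 122, 122, 123, 120, 123, 121, 123, 124, 124, 123, 124, 124, 92, 97, 158, 170, 165, 168, 170, 149, 124, 124, 127, 126, 127, 127, 128, 126, 126, 128, 125, 127, 128, 129, 125, 126, 127, 127, 130, 127, 127, 130, 126, 128, 128, 126, 126, 128, 126, 127, 129, 127, 126, 127, 130, 125, 124, 127, 128, 126, 126, 128, 127, 125, 125, 126, 126, 125, 126, 128, 127, 127, 126, 127, 127, 128, 128, 126, 127, 127, 127, 127, 127, 128, 127, 127, 128, 125, 127, 124, 127, 125, 127, 127, 126, 124, 127, 124, 127, 126, 127, 128, 128, 131, 96, 78, 81, 80, 61, 76, 151, 163, 169, 167, 168, 167, 170, 184, 16, 29, 35, 34, 36, 35, 35, 36, 35, 31, 34, 33, 35, 35]
```

The tray's front edge is at column 498 (home predicts 498.4) and its rear edge at 405.6, so it is home with the dishes stacked. Next I'll shut the door.

Emit:
{"op": "apply_moves", "data": {"delta_pos": [[0.1,-0.07,0],[0.2,-0.14,0],[0.29,-0.2,0],[0.346,-0.243,0],[0.346,-0.243,0],[0.346,-0.243,0],[0.346,-0.243,0]], "dr": [[0,0,0],[0,0,0],[0,0,0],[0,0,0],[0,0,0],[0,0,0],[0,0,0]], "jaw": [0,0,0,0,0,0,0]}}

```text
time: 16.05
tool_pos: [0.6916, 0.0159, 0.2233]
tool_rot: [-3.138, -0.001, 1.657]
contact_force: [-0.4, 0.4, -0.3]
opening: 0.0005
grip_force: 0.0
```

Run:
```python
from h import *
s=st(); print((w2(-.093,.143)-s['tool_pos'][:2])/.4)
H=np.array([-.004,.075]); prev=None
for a in [1.9,1.76,1.6,1.4,1.2,1.0,.8,.6,.4,.3,.2,.1,.05,0,-.03]:
  d=.004+.0095*abs(np.cos(a))+.019*abs(np.sin(a)); r=.1
  p=H+r*np.array([-np.sin(a),-np.cos(a)])+d*np.array([-np.cos(a),np.sin(a)])
  w=w2(*p); print(a,p.round(4),w.round(4),((w-w2(-.093,.143))/.4).round(3))
```

```text
t 16.05 p [0.6916 0.0159 0.2233] W [-0.0903  0.1408] rpy [-3.138e+00 -1.000e-03  1.657e+00] F [-0.4  0.4 -0.3] open 0.001
[0.00481108 0.00724909]
1.9 [-0.0905  0.131 ] [0.6818 0.0153] [-0.029 -0.009]
1.76 [-0.0976  0.1178] [0.668  0.0212] [-0.064  0.006]
1.6 [-0.1033  0.1012] [0.6509 0.0253] [-0.106  0.016]
1.4 [-0.1067  0.082 ] [0.6315 0.027 ] [-0.155  0.021]
1.2 [-0.1063  0.0622] [0.6118 0.0249] [-0.204  0.015]
1.0 [-0.1017  0.0421] [0.5922 0.0186] [-0.253 -0.001]
0.8 [-0.0926  0.0227] [0.5737 0.0078] [-0.299 -0.028]
0.6 [-0.0791  0.0052] [ 0.5575 -0.0073] [-0.34  -0.065]
0.4 [-0.0615 -0.0093] [ 0.5446 -0.0261] [-0.372 -0.112]
0.3 [-0.0514 -0.015 ] [ 0.5398 -0.0366] [-0.384 -0.139]
0.2 [-0.0406 -0.0196] [ 0.5362 -0.0478] [-0.393 -0.167]
0.1 [-0.0293 -0.023 ] [ 0.5338 -0.0594] [-0.399 -0.196]
0.05 [-0.0234 -0.0242] [ 0.5332 -0.0653] [-0.401 -0.21 ]
0 [-0.0175 -0.025 ] [ 0.5328 -0.0713] [-0.402 -0.225]
-0.03 [-0.0151 -0.0254] [ 0.5327 -0.0737] [-0.402 -0.231]
```

Emit:
{"op": "apply_moves", "data": {"delta_pos": [[0.005,0.007,-0.1],[0.005,0.007,-0.2],[0.005,0.007,-0.3],[0.005,0.007,-0.4],[0.005,0.007,-0.495],[0.005,0.007,-0.495],[0.005,0.007,-0.495]], "dr": [[0,0,0],[0,0,0],[0,0,0],[0,0,0],[0,0,0],[0,0,0],[0,0,0]], "jaw": [0,0,0,0,0,0,0]}}

```text
time: 16.63
tool_pos: [0.6923, 0.0209, 0.0265]
tool_rot: [-3.137, -0.001, 1.66]
contact_force: [0.1, 0.7, 1.4]
opening: 0.0005
grip_force: 0.0
```

Emit:
{"op": "apply_moves", "data": {"delta_pos": [[-0.03,0,0],[-0.06,0.003,0],[-0.083,0.009,0],[-0.106,0.014,0],[-0.13,0.017,0],[-0.155,0.019,0],[-0.18,0.016,0],[-0.204,0.013,0]], "dr": [[0,0,0],[0,0,0],[0,0,0],[0,0,0],[0,0,0],[0,0,0],[0,0,0],[0,0,0]], "jaw": [0,0,0,0,0,0,0,0]}}

```text
time: 17.3
tool_pos: [0.6149, 0.0255, 0.0324]
tool_rot: [3.134, 0.001, 1.659]
contact_force: [0.8, -0.5, -0.0]
opening: 0.0007
grip_force: 0.4
```

Emit:
{"op": "apply_moves", "data": {"delta_pos": [[-0.025,-0.008,0],[-0.049,-0.016,0],[-0.072,-0.029,0],[-0.095,-0.043,0],[-0.116,-0.061,0],[-0.136,-0.08,0],[-0.152,-0.103,0],[-0.168,-0.127,0]], "dr": [[0,0,0],[0,0,0],[0,0,0],[0,0,0],[0,0,0],[0,0,0],[0,0,0],[0,0,0]], "jaw": [0,0,0,0,0,0,0,0]}}

```text
time: 17.97
tool_pos: [0.5463, -0.0261, 0.0297]
tool_rot: [3.138, 0.001, 1.659]
contact_force: [0.8, 0.8, 0.9]
opening: 0.0008
grip_force: 0.4
```

Run:
```python
from h import *
s=st()
for p in((-.0293,-.023),(-.0175,-.025),(-.0145,-.025)): print((w2(*p)-s['tool_pos'][:2])/.4)
```

```text
t 17.97 p [ 0.5463 -0.0261  0.0297] W [-0.0613 -0.0075] rpy [3.138e+00 1.000e-03 1.659e+00] F [0.8 0.8 0.9] open 0.001
[-0.03138712 -0.08304701]
[-0.03375138 -0.11287418]
[-0.03308628 -0.12034464]
```

Emit:
{"op": "apply_moves", "data": {"delta_pos": [[-0.008,-0.02,0],[-0.016,-0.04,0],[-0.024,-0.06,0],[-0.031,-0.08,0],[-0.032,-0.09,0],[-0.033,-0.1,0],[-0.033,-0.105,0],[-0.033,-0.11,0]], "dr": [[0,0,0],[0,0,0],[0,0,0],[0,0,0],[0,0,0],[0,0,0],[0,0,0],[0,0,0]], "jaw": [0,0,0,0,0,0,0,0]}}

```text
time: 18.63
tool_pos: [0.5323, -0.0696, 0.0275]
tool_rot: [-3.141, -0.0, 1.659]
contact_force: [-0.3, 1.2, -0.4]
opening: 0.0005
grip_force: 0.3
```

Emit:
{"op": "apply_moves", "data": {"delta_pos": [[0,-0.003,0],[0,-0.006,0],[0,-0.009,0]], "dr": [[0,0,0],[0,0,0],[0,0,0]], "jaw": [0,0,0]}}

```text
time: 18.88
tool_pos: [0.5323, -0.0703, 0.0275]
tool_rot: [-3.142, -0.004, 1.658]
contact_force: [2.5, 18.3, 2.4]
opening: 0.0006
grip_force: 9.2
```

Run:
```python
from h import *
st()
```

```text
t 18.88 p [ 0.5323 -0.0703  0.0275] W [-0.0185 -0.0255] rpy [-3.142 -0.004  1.658] F [ 2.5 18.3  2.4] open 0.001
```

The door met its hard stop at the shut position. I'll hold it, back off and check.

Emit:
{"op": "apply_moves", "data": {"delta_pos": [[0,0,0],[0,0,0],[0,0,0],[0,0.05,0],[0,0.1,0],[0,0.2,0.05],[0,0.3,0.15],[0,0.4,0.25]], "dr": [[0,0,0],[0,0,0],[0,0,0],[0,0,0],[0,0,0],[0,0,0],[0,0,0],[0,0,0]], "jaw": [0,0,0,0,0,0,0,0]}}

```text
time: 19.55
tool_pos: [0.5314, 0.0653, 0.1047]
tool_rot: [-3.139, -0.0, 1.659]
contact_force: [1.3, 0.1, -0.6]
opening: 0.0005
grip_force: 0.0
```

Emit:
{"op": "apply_moves", "data": {"delta_pos": [[0,0.1,0.1],[0,0.2,0.2],[0,0.2,0.2],[0,0.2,0.2],[0,0.2,0.2],[0,0.2,0.2]], "dr": [[0,0,0],[0,0,0],[0,0,0],[0,0,0],[0,0,0],[0,0,0]], "jaw": [0,0,0,0,0,0]}}

```text
time: 20.05
tool_pos: [0.5318, 0.1433, 0.1836]
tool_rot: [-3.14, 0.001, 1.659]
contact_force: [-0.4, -0.6, -0.1]
opening: 0.0006
grip_force: 0.0
```

Run:
```python
from h import *
st();snap('scene','s6');snap('top','t6')
a=cv2.imread('pics/s6.png')[90:260,170:350];b=cv2.imread('pics/t6.png')[180:350,375:555]
cv2.imwrite('pics/c6.png',cv2.convertScaleAbs(cv2.resize(np.hstack([a,b]),(800,378),interpolation=2),alpha=1.4))
print('door outer top edge if shut',proj('top',[[*w2(-.008,y),.05] for y in(.075,-.075)]).round(1).tolist())
```

```text
t 20.05 p [0.5318 0.1433 0.1836] W [-0.2314 -0.0071] rpy [-3.140e+00  1.000e-03  1.659e+00] F [-0.4 -0.6 -0.1] open 0.001
door outer top edge if shut [[401.6, 228.4], [403.4, 298.3]]
```

View pics/c6.png

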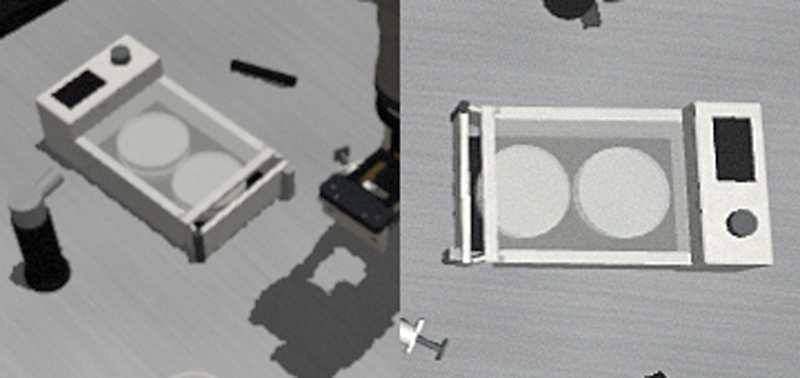

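The crop shows the door shut and parallel to the mouth (its outer edge runs from crop x 456 to 461, about 3 px nearer the camera-left than predicted at both ends). The dishes are stacked inside and the bystanders visible in the crop are in place.

```bash
python3 -c "
from cell import job
print(job.hand_in())"
```

```text
the job is handed in; nothing more can be done
None
```

The tray is fully home in the warmer with both dish stacks in place, the door is shut, and the job was handed in at about 20 s; the torch, syringe, marker and loose dish stacks were left alone, though I was not shown the judging result.

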